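# Find and press the hidden drawer release of the van's cash till

### The arm

A 6-joint arm with a two-finger parallel gripper is mounted at the origin on the work surface. World frame = base frame: x ahead of the robot, y to its left, z up, the work surface at z = 0. Lengths are in m, angles in degrees, forces in N, time in s.
With the tool pointing down it reaches from about 0.4 to 0.825 m from the base axis. Payload 7 kg.
Tool frame: the origin (TCP) lies midway between the tips of the shut fingers; the grasp point (between the pads) lies 19 mm behind it; z points along the fingers, y is the direction in which the jaws open and shut (so a half turn about z gives the same grasp; the last joint's range is limited). The gripper opens to 88 mm and grips with 3 to 60 N. Pads are 19 mm wide; open, the fingers measure 130 mm over their backs; the gripper's body (78 mm by 193 mm) begins 47 mm behind the grasp point.
Start: joints at [-48.409, 20.546, 0.682, 0, -70.136, -16.507], TCP at [0.286, -0.611, 0.227] pointing down, gripper open.
Joint ranges: [-176.03, 176.03], [-82.01, 121.73], [-58.28, 71.71], [-173.87, 95.51], [-174.79, -0.11], [-173.66, 173.66]. Speed limits (degrees/s): [136.94, 136.94, 172.46, 180, 180, 180].

### API

Orientations are given as [roll, pitch, yaw] about the fixed x, y, z axes, in that order (R = Rz(yaw) Ry(pitch) Rx(roll)).
In Python, from plant import get_state, capture, get_calibration, close_job, boxes_of, cut_out gives the robot as it stands.
- The arm moves only by the tool apply_moves, never from a script. Its argument "commands" is a list of rows, each an object with "grip": the closure, from 0 (fully open) to 1 (shut); "slide": the shift along the tool's x, y, z in m, a list of three; "roll": the turn about the tool's z in degrees. In form: [{"grip": grip, "slide": [x, y, z], "roll": roll}, ...]. A call has 1 to 5 rows; each row is the pose to reach, as a shift and turn from the pose commanded when the call began, along the tool's axes at that moment; what a row does not reach only later rows make up. A row lasts 1/8 s, in which the tool goes at most 62.5 mm and 10.7 degrees, less where a joint would pass 70% of its speed; a pose out of reach is approached as far as the arm can. A call with a gripper value outside its range is refused whole. The fingers move at their own pace and stop on an object; "grip_force" is the grip in N (left out, the last holds). Time passes only in rows, so rows that repeat a pose let the fingers close. It gives the time, the measured TCP pose, the force and the opening at its end, in the units of the state.
- get_state(): the state, without advancing time (a new reading comes with each control period).
- capture(name): name is "scene" or "top"; returns (picture, depth): 420x560x3 uint8, red, green, blue; 420x560 float32, m along the optical axis (not along the pixel's ray), 0 where there is no reading.
- get_calibration(name): a dict with "mtx" (3x3 intrinsics, pixels), "distortion" ([k1, k2, p1, p2, k3] as OpenCV has them; the pictures are not rectified), "R" (3x3) and "t" (3): a world point X has camera coordinates R X + t. Camera axes: x right, y down, z forward; pixel columns grow to the right and rows downward; lengths in m; the calibration is good to about 2 mm. A picture is of the moment at which its call begins. get_calibration takes no time and is no camera call.
- close_job(): hands the job in, once; it reports no verdict.
Trained networks look in the newest picture that a camera, given by its name, has taken for a name from the list of things; names that differ only in an ending like _2 or _b are one class to them, and where a whole thing is asked for, a point or a joint stands for the part that bears it (a point fixed in the world has none). Each returns a list of dicts, best first, with "score" (0 to 1); they miss things now and then, are a little off and sometimes report something else, mostly with a low value. They report only what shows in the picture. A call takes as long as a camera call.
- boxes_of(name, camera): "position" ([x, y, z] in m, in the coordinates of the camera as it stood for that picture, good to about 4 mm: the middle of the surface that is visible of it).
- cut_out(name, camera): "mask" (420x560 bool, what is visible of it).
The state is a dict: "time_s": time; "joints": joint angles; "qd": joint speeds; "joint_torque": joint torques, N m; "tcp_pos": TCP position; "eef_rot": TCP orientation; "contact_force": force on the tool from outside, world axes, zero at the start; "moment": the same for the moment, N m; "gripper_width": finger opening in m.
Only numpy, scipy, OpenCV 4.12 (cv2) and the standard library are available. Lean on these libraries where they do the work, as an engineer would, in place of code of your own. Each camera call takes 0.05 s, during which the arm holds its last target.

### The job

The cash drawer of the till box is opened by a hidden release: one of the look-alike tiles in the row set into the till's top gives when pressed. Feel gently along the row with the fingertips until you find the tile that gives, push it in so that the drawer springs fully open, then let the tile come back up and leave the open drawer as it is. Pick nothing up and leave the tape and other things lying where they are.

Things in the scene. Friction and masses are not known exactly. Their poses are not given: they have to be found in the camera images.
- till: Fixed cash till, red sides, flat grey top: 300 mm deep (x), 440 mm wide (y), 110 mm high. Origin: centre of its underside; z up; the handleless red drawer front faces its own -x. The top has one slot, 60 mm (x) by 180 mm (y), showing a row of pale tiles, 51 mm square, 54 mm from one to the next, dark seams between; the row runs along y; all look and stand alike.
- strip_mid (a point): Middle of the slot in the till's top, on the tiles' upper face, 108 mm above the counter (2 mm below the grey top); axes as the till's. The slot runs 90 mm to either side along y. Exactly one tile gives (the release plate); its centre has x = 0 in this frame and lies anywhere from -60 to +60 mm along y, newly placed each time, and cannot be told by eye. The other tiles are rigid.
- plate (a joint): How far the release plate (51 mm square) is pushed in, m: 0 out, level with the other tiles; 0.006 fully in. Sprung: 1.5 N starts it, 5 N holds it fully in, it comes back by itself. Beyond about 3.5 mm it frees the drawer. A finger resting partly on a neighbouring tile or on the grey top cannot push it in.
- drawer (a joint): How far the till's drawer stands out of the front, m: 0 shut and caught, 0.07 fully out. Once freed it is pushed out to the end by its own spring in about a second, and stays there. Its front is 410 mm wide, 11 to 91 mm above the counter; it moves along the till's -x.
- tape_roll: Loose roll of brown tape lying flat on the till's top, behind the tile row: 90 mm across, 25 mm high. Origin: centre of its underside. Leave it alone.
- tape_measure: Loose green tape measure lying on the till's top, behind the tile row: 45 x 75 x 36 mm. Origin: centre of its underside. Leave it alone.
- cup: Loose white ceramic cup standing on the till's top, behind the tile row: 70 mm across, 85 mm high. Origin: centre of its underside. Leave it alone.
- sauce_red: Loose red sauce bottle standing on the counter: 60 mm across, 170 mm high. Origin: centre of its underside. Leave it alone.
- sauce_yellow: Loose yellow sauce bottle standing on the counter: 60 mm across, 170 mm high. Origin: centre of its underside. Leave it alone.
- screwdriver: Loose screwdriver with a red handle lying on the counter, about 200 mm long. Origin: under its middle. Leave it alone.

How it is judged:
By the outcome, as a careful person would: the job done as asked, in the order asked, and still so for the second after the job is handed in, with the robot touching nothing.
It also fails if it takes over 61 s, if anything falls off the work surface, if the arm or the gripper's body presses on something with over 40 N, if the wrist force passes 120 N, or if a joint passes its speed limit or range.

## Working session

There is one attempt and no reset: what is moved stays moved. The work goes in short steps, Python scripts to look and compute and a tool call to move; the robot and the scene stay as the last step left them, time stands still between calls to the robot, and variables do not carry over. Pictures are saved under pics/ and viewed, and the job is handed in when it is done.

Besides the shell and the picture viewer there is one more tool, called after "Request:" as name([rows], argument=value, ...), one row to a line, values as JSON. apply_moves: Moves the arm, as the interface text tells. Its arguments: {"type":"object","properties":{"commands":{"type":"array"},"grip_force":{"type":"number"}},"required":["commands"]}

```bash
mkdir -p pics
python3 - <<'E'
from plant import *
import cv2,numpy as np
s=get_state();print({k:np.round(v,4).tolist() for k,v in s.items()})
for c in("scene","top"):
    p,d=capture(c);cv2.imwrite(f"pics/{c}0.png",p[:,:,::-1]);np.save(c+"0.npy",d);print(c,get_calibration(c))
    for n in("till","strip_mid","tape_roll","tape_measure","cup"):
        b=boxes_of(n,c);print(n,[(np.round(get_calibration(c)["R"].T@(np.array(q["position"])-get_calibration(c)["t"]),3).tolist(),round(q["score"],2)) for q in b[:2]])
E
```

```text
{'time_s': 0.0, 'joints': [-48.4094, 20.5921, 0.6355, -0.0201, -70.1351, -16.5079], 'qd': [-0.1277, 0.008, -0.0241, -0.0166, 0.043, 0.0385], 'joint_torque': [0.0004, -58.2716, 29.306, 6.9974, 0.0069, -0.0002], 'tcp_pos': [0.2859, -0.6109, 0.2256], 'eef_rot': [179.9068, -0.0079, -154.9242], 'contact_force': [0.3908, -0.0734, -0.2983], 'moment': [-0.0296, 0.0452, 0.0219], 'gripper_width': 0.0875}
scene {'mtx': array([[492.82888151,   0.        , 289.65799332],
       [  0.        , 492.82888151, 210.36696217],
       [  0.        ,   0.        ,   1.        ]]), 'distortion': array([-0.17901421,  0.        ,  0.        ,  0.        ,  0.        ]), 'R': array([[ 0.2739393 ,  0.96173221,  0.00533106],
       [ 0.81235253, -0.22841575, -0.5365721 ],
       [-0.51482097,  0.15131888, -0.84383764]]), 't': array([-0.15244715, -0.45080207,  1.64903034])}
till [([0.59, 0.023, 0.113], 0.83)]
strip_mid [([0.586, 0.017, 0.111], 0.63)]
tape_roll [([0.653, 0.184, 0.136], 0.83)]
tape_measure [([0.643, -0.126, 0.15], 0.82), ([0.5, -0.466, 0.018], 0.64)]
cup [([0.644, 0.039, 0.166], 0.95)]
top {'mtx': array([[388.61184772,   0.        , 283.44233493],
       [  0.        , 388.61184772, 204.47615396],
       [  0.        ,   0.        ,   1.        ]]), 'distortion': array([-0.10784879,  0.        ,  0.        ,  0.        ,  0.        ]), 'R': array([[-0.01817402, -0.99972028,  0.01513505],
       [-0.99546163,  0.01667819, -0.09369089],
       [ 0.09341226, -0.0167691 , -0.99548629]]), 't': array([-0.00897366,  0.61596648,  1.00145894])}
till [([0.542, 0.042, 0.11], 0.6)]
strip_mid [([0.542, 0.037, 0.108], 0.94)]
tape_roll [([0.646, 0.188, 0.13], 0.94)]
tape_measure [([0.63, -0.127, 0.146], 0.8)]
cup [([0.653, 0.036, 0.139], 0.63)]
```

View pics/top0.png

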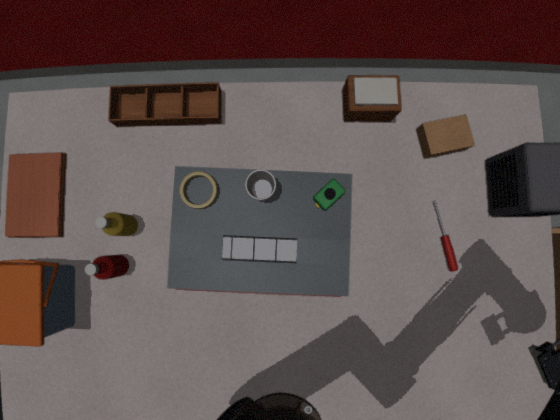

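View pics/scene0.png

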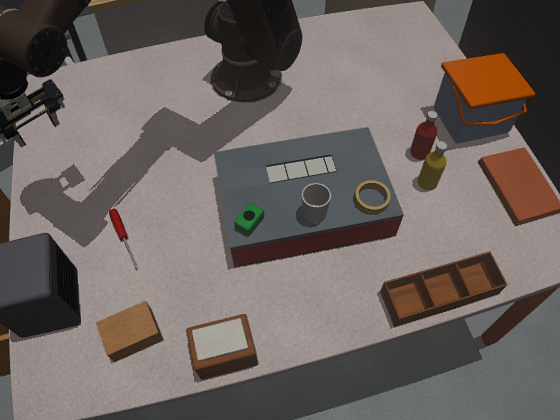

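The strip spans about (222..297, 236..262) in the top picture. I'll measure its edges and seams there next.

Run:
```python
from plant import *
import cv2,numpy as np
def world(c,uv,z):
    k=get_calibration(c);n=cv2.undistortPoints(np.array(uv,float).reshape(-1,1,2),k["mtx"],k["distortion"]).reshape(-1,2)
    r=np.c_[n,np.ones(len(n))]@k["R"];o=-k["R"].T@k["t"]
    return o+r*((z-o[2])/r[:,2])[:,None]
for c in("top","scene"):
    p=cv2.imread(f"pics/{c}0.png");g=p.min(2)
    roi=(222-12,225,310,275) if c=="top" else (255,145,345,190)
    m=np.zeros_like(g);m[roi[1]:roi[3],roi[0]:roi[2]]=1
    b=((g>140)&(m>0)).astype(np.uint8)
    n,l,st,ce=cv2.connectedComponentsWithStats(b)
    for i in range(1,n):
        if st[i,4]>20:
            r=cv2.minAreaRect(np.argwhere(l==i)[:,::-1].astype(np.float32))
            print(c,st[i],world(c,[ce[i]],.108).round(4)[0],world(c,cv2.boxPoints(r),.108).round(3)[:,:2].tolist())
    x,y,X,Y=roi;cv2.imwrite(f"pics/{c}z.png",cv2.resize(p[y:Y,x:X],None,fx=7,fy=7,interpolation=cv2.INTER_CUBIC))
# till outline top corners
print(world("top",[[175,167],[352,175],[349,295],[168,289]],.11).round(3))
```

```text
scene [325 157  11  15 104] [0.5075 0.1249 0.108 ] [[0.483, 0.117], [0.48, 0.136], [0.531, 0.133], [0.533, 0.114]]
scene [305 158  22  17 270] [0.5052 0.086  0.108 ] [[0.48, 0.063], [0.482, 0.117], [0.53, 0.108], [0.528, 0.056]]
scene [285 161  22  18 271] [0.5019 0.0321 0.108 ] [[0.476, 0.009], [0.478, 0.061], [0.527, 0.054], [0.525, 0.004]]
scene [267 165  20  17 263] [ 0.4987 -0.0208  0.108 ] [[0.473, -0.041], [0.475, 0.006], [0.524, 0.0], [0.521, -0.047]]
[[ 0.706  0.249  0.11 ]
 [ 0.679 -0.189  0.11 ]
 [ 0.386 -0.173  0.11 ]
 [ 0.408  0.265  0.11 ]]
```

View pics/topz.png

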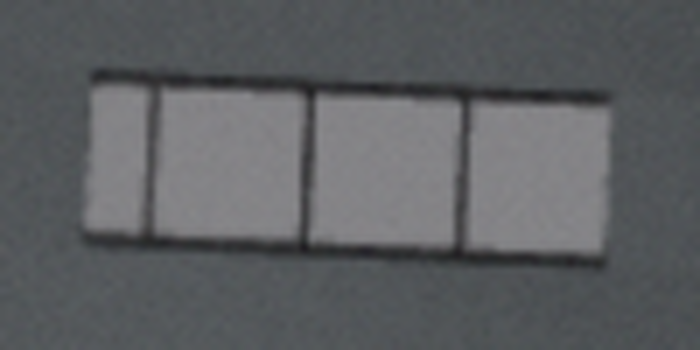

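Full tiles sit near row positions +41 mm and −13 mm. The right-hand one is cut off by the slot end, so its centre would be outside ±60. I'll refine the seam positions in both cameras.

```bash
cat > h.py <<'E'
from plant import *
import cv2,numpy as np
def world(c,uv,z):
    k=get_calibration(c);n=cv2.undistortPoints(np.array(uv,float).reshape(-1,1,2),k["mtx"],k["distortion"]).reshape(-1,2)
    r=np.c_[n,np.ones(len(n))]@k["R"];o=-k["R"].T@k["t"]
    return o+r*((z-o[2])/r[:,2])[:,None]
def proj(c,X):
    k=get_calibration(c);return cv2.projectPoints(np.array(X,float).reshape(-1,3),cv2.Rodrigues(k["R"])[0],k["t"],k["mtx"],k["distortion"])[0].reshape(-1,2)
E
python3 - <<'E'
from h import *
# rectified top-down maps of strip, 0.5mm/px: rows x from .57 to .44, cols y from .16 to -.08
for c in("top","scene"):
    p=cv2.imread(f"pics/{c}0.png");xs=np.arange(.57,.44,-.0005);ys=np.arange(.17,-.08,-.0005)
    Y,X=np.meshgrid(ys,xs);uv=proj(c,np.stack([X,Y,np.full_like(X,.108)],-1)).astype(np.float32).reshape(*X.shape,2)
    im=cv2.remap(p,uv[...,0],uv[...,1],cv2.INTER_CUBIC);cv2.imwrite(f"pics/{c}r.png",im)
    g=cv2.normalize(im.mean(2),None,0,1,cv2.NORM_MINMAX)
    # row-aligned frame: sample along the row with yaw fit
    best=None
    G=im.mean(2)
    for yaw in np.arange(-6,1,.25):
        a=np.deg2rad(yaw);C=np.array([.505,.043])
        s=np.arange(-.1,.1,.0005);w=np.arange(-.02,.021,.001)
        S,W=np.meshgrid(s,w);PX=C[0]+W*np.cos(a)-S*np.sin(a);PY=C[1]+W*np.sin(a)+S*np.cos(a)
        prof=cv2.remap(G.astype(np.float32),((.17-PY)/.0005).astype(np.float32),((.57-PX)/.0005).astype(np.float32),1).mean(0)
        q=np.square(np.diff(prof)).sum()
        if best is None or q>best[0]:best=(q,yaw,prof)
    q,yaw,prof=best;d=np.gradient(cv2.GaussianBlur(prof[None],(1,1),0)[0])
    mins=[(round(s[i]*1e3,1),round(float(prof[i]))) for i in range(3,len(s)-3) if prof[i]==prof[i-3:i+4].min() and prof[i]<prof.max()*.9]
    edges=[(round(s[i]*1e3,1),round(float(d[i]),1)) for i in range(3,len(s)-3) if abs(d[i])==np.abs(d[i-3:i+4]).max() and abs(d[i])>2]
    a=np.deg2rad(yaw);w=np.arange(-.045,.045,.0005);S,W=np.meshgrid([-.03,-.02,-.01,.03,.04],w)
    PX=C[0]+W*np.cos(a)-S*np.sin(a);PY=C[1]+W*np.sin(a)+S*np.cos(a)
    pw=cv2.remap(G.astype(np.float32),((.17-PY)/.0005).astype(np.float32),((.57-PX)/.0005).astype(np.float32),1).mean(1);dw=np.gradient(pw)
    print(c,yaw,mins,edges,[(round(w[i]*1e3,1),round(float(dw[i]),1)) for i in range(3,len(w)-3) if abs(dw[i])==np.abs(dw[i-3:i+4]).max() and abs(dw[i])>3])
# cup from depth in top
d=np.load("top0.npy");k=get_calibration("top")
vv,uu=np.mgrid[150:210,235:285];z=d[150:210,235:285].ravel()
n=cv2.undistortPoints(np.c_[uu.ravel(),vv.ravel()].astype(float).reshape(-1,1,2),k["mtx"],k["distortion"]).reshape(-1,2)
P=(np.c_[n,np.ones(len(n))]*z[:,None]-k["t"])@k["R"];P=P[(P[:,2]>.18)&(z>0)]
print("cup rim",P.min(0),P.max(0))
E
```

```text
top -3.75 [(np.float64(-95.5), 83), (np.float64(-41.0), 70), (np.float64(13.0), 66), (np.float64(67.5), 78), (np.float64(92.5), 83)] [(np.float64(-91.0), 6.4), (np.float64(-42.5), -11.2), (np.float64(-39.0), 10.7), (np.float64(11.0), -11.6), (np.float64(15.0), 11.9), (np.float64(65.5), -9.0), (np.float64(69.0), 9.7), (np.float64(89.0), -6.6)] [(np.float64(-34.0), -6.6), (np.float64(-29.0), 11.6), (np.float64(22.5), -12.2), (np.float64(27.0), 7.9)]
scene -3.5 [(np.float64(-90.5), 85), (np.float64(-38.0), 62), (np.float64(16.0), 64), (np.float64(70.0), 56), (np.float64(94.0), 78)] [(np.float64(-88.0), 10.8), (np.float64(-40.0), -17.6), (np.float64(-36.0), 16.9), (np.float64(14.0), -17.6), (np.float64(18.0), 16.7), (np.float64(64.5), 2.5), (np.float64(68.5), -19.8), (np.float64(72.0), 19.8), (np.float64(91.5), -14.8)] [(np.float64(-34.5), -7.0), (np.float64(-28.0), 15.4), (np.float64(23.0), -14.4), (np.float64(27.0), 6.2)]
cup rim [0.61317857 0.00095123 0.18006974] [0.68171171 0.06857323 0.19690778]
```

Request:
apply_moves([
  {"grip":1,"slide":[-0.04,0.044,0],"roll":6},
  {"grip":1,"slide":[-0.08,0.088,0],"roll":12},
  {"grip":1,"slide":[-0.12,0.132,0],"roll":18},
  {"grip":1,"slide":[-0.16,0.176,0],"roll":24},
  {"grip":1,"slide":[-0.2,0.22,0],"roll":28.7},
], grip_force=20)

```text
time_s: 1.23
tcp_pos: [0.3743, -0.3256, 0.2269]
eef_rot: [-180.0, 0.0, 176.2]
contact_force: [1.2, 0.1, 0.7]
gripper_width: 0.0433
```

Request:
apply_moves([
  {"grip":1,"slide":[-0.015,0.058,0],"roll":0},
  {"grip":1,"slide":[-0.03,0.116,0],"roll":0},
  {"grip":1,"slide":[-0.045,0.174,0],"roll":0},
  {"grip":1,"slide":[-0.06,0.232,0],"roll":0},
  {"grip":1,"slide":[-0.075,0.29,0],"roll":0},
])

```text
time_s: 1.85
tcp_pos: [0.4675, -0.0406, 0.2272]
eef_rot: [180.0, 0.1, 176.4]
contact_force: [0.6, -1.4, 0.3]
gripper_width: 0.0008
```

Request:
apply_moves([
  {"grip":1,"slide":[-0.015,0.05,0],"roll":0},
  {"grip":1,"slide":[-0.026,0.1,0],"roll":0},
  {"grip":1,"slide":[-0.03,0.129,0],"roll":0},
  {"grip":1,"slide":[-0.03,0.129,0.03],"roll":0},
  {"grip":1,"slide":[-0.03,0.129,0.06],"roll":0},
])

```text
time_s: 2.48
tcp_pos: [0.5054, 0.085, 0.1661]
eef_rot: [180.0, 0.1, 176.4]
contact_force: [-0.1, -0.2, -0.2]
gripper_width: 0.0002
```

Request:
apply_moves([
  {"grip":1,"slide":[0,0,0.02],"roll":0},
  {"grip":1,"slide":[0,0,0.04],"roll":0},
  {"grip":1,"slide":[0,0,0.04],"roll":0},
  {"grip":1,"slide":[0,0,0.04],"roll":0},
])

```text
time_s: 2.98
tcp_pos: [0.5057, 0.0844, 0.1274]
eef_rot: [180.0, 0.1, 176.4]
contact_force: [-0.0, 0.1, 0.2]
gripper_width: 0.0004
```

Run:
```python
from h import *
s=get_state();print({k:np.round(s[k],4).tolist() for k in("tcp_pos","eef_rot","contact_force","gripper_width","time_s")})
for c in("scene","top"):
    p,d=capture(c);p=p[:,:,::-1].copy()
    (x,y)=(235,110) if c=="scene" else (190,180)
    a=cv2.resize(p[y:y+100,x:x+130],None,fx=6,fy=6,interpolation=cv2.INTER_CUBIC);cv2.imwrite(f"pics/{c}1.png",a)
    print(c,(proj(c,[s["tcp_pos"]])-[x,y])*6)
```

```text
{'tcp_pos': [0.5057, 0.0844, 0.1274], 'eef_rot': [179.9845, 0.0543, 176.3965], 'contact_force': [-0.0174, 0.1085, 0.2], 'gripper_width': 0.0004, 'time_s': 2.975}
scene [[482.909103   311.23173912]]
top [[306.40650975 404.54738476]]
```

View pics/scene1.png

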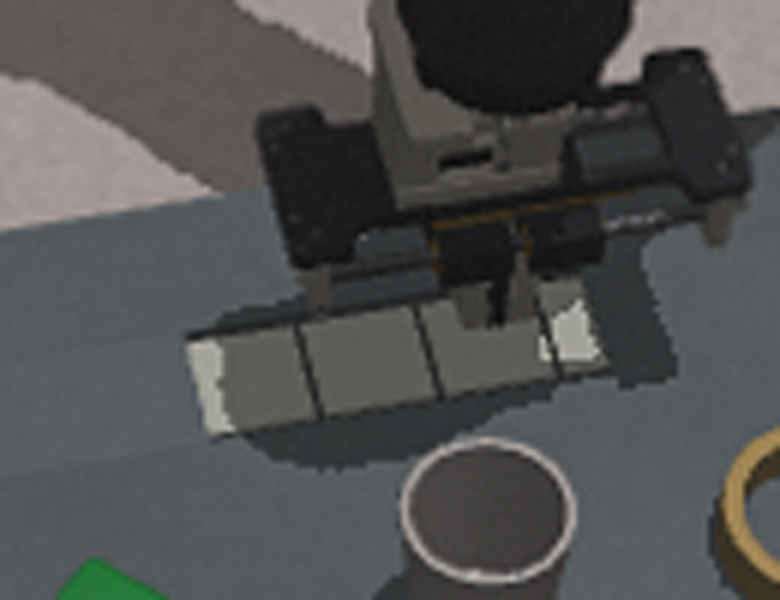

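View pics/top1.png

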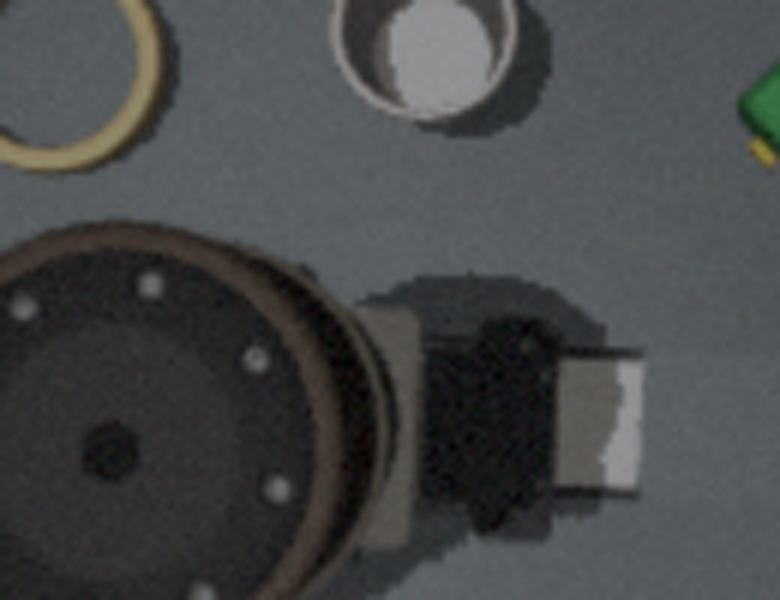

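The scene picture shows the shut tips at about (497, 310), over the +41 mm tile and clear of its seams and the cup. I'll go down gently.

Request:
apply_moves([
  {"grip":1,"slide":[0.001,0,0.01],"roll":0},
  {"grip":1,"slide":[0.001,0,0.016],"roll":0},
  {"grip":1,"slide":[0.001,0,0.018],"roll":0},
  {"grip":1,"slide":[0.001,0,0.018],"roll":0},
])

```text
time_s: 3.58
tcp_pos: [0.5042, 0.0843, 0.1085]
eef_rot: [-180.0, -0.0, 176.4]
contact_force: [-0.6, -0.4, -0.2]
gripper_width: 0.0004
```

Request:
apply_moves([
  {"grip":1,"slide":[0,0,0.001],"roll":0},
  {"grip":1,"slide":[0,0,0.001],"roll":0},
])

```text
time_s: 3.82
tcp_pos: [0.5043, 0.0844, 0.1083]
eef_rot: [180.0, 0.0, 176.4]
contact_force: [-3.8, -0.5, 7.8]
gripper_width: 0.0005
```

Request:
apply_moves([
  {"grip":1,"slide":[0,0,0.001],"roll":0},
  {"grip":1,"slide":[0,0,0.001],"roll":0},
])

```text
time_s: 4.08
tcp_pos: [0.5044, 0.0843, 0.1082]
eef_rot: [180.0, 0.0, 176.4]
contact_force: [-8.2, -0.2, 18.3]
gripper_width: 0.0002
```

This tile is rigid: 18 N and no travel. I'll lift and try the next one, 54 mm along −y.

Request:
apply_moves([
  {"grip":1,"slide":[0,0,-0.012],"roll":0},
  {"grip":1,"slide":[0,-0.027,-0.014],"roll":0},
  {"grip":1,"slide":[0,-0.054,-0.014],"roll":0},
  {"grip":1,"slide":[0,-0.054,-0.008],"roll":0},
  {"grip":1,"slide":[0,-0.054,-0.004],"roll":0},
])

```text
time_s: 4.7
tcp_pos: [0.501, 0.0305, 0.1104]
eef_rot: [180.0, 0.0, 176.4]
contact_force: [-0.2, -0.2, -0.5]
gripper_width: 0.0002
```

Request:
apply_moves([
  {"grip":1,"slide":[0,0,0.001],"roll":0},
  {"grip":1,"slide":[0,0,0.002],"roll":0},
  {"grip":1,"slide":[0,0,0.002],"roll":0},
])

```text
time_s: 5.08
tcp_pos: [0.5009, 0.0307, 0.1085]
eef_rot: [-180.0, -0.0, 176.4]
contact_force: [0.2, 0.8, 0.2]
gripper_width: 0.0003
```

Request:
apply_moves([
  {"grip":1,"slide":[0,0,0.001],"roll":0},
  {"grip":1,"slide":[0,0,0.001],"roll":0},
])

```text
time_s: 5.32
tcp_pos: [0.501, 0.0307, 0.1077]
eef_rot: [180.0, 0.0, 176.4]
contact_force: [-0.5, 0.2, -0.0]
gripper_width: 0.0003
```

Request:
apply_moves([
  {"grip":1,"slide":[0,0,0.001],"roll":0},
  {"grip":1,"slide":[0,0,0.001],"roll":0},
])

```text
time_s: 5.58
tcp_pos: [0.501, 0.0306, 0.1067]
eef_rot: [180.0, 0.0, 176.4]
contact_force: [-0.5, 2.1, 2.2]
gripper_width: 0.0005
```

This tile gives: 1.5 mm of travel at about 2 N. I'll push it in.

Request:
apply_moves([
  {"grip":1,"slide":[0,0,0.0015],"roll":0},
  {"grip":1,"slide":[0,0,0.003],"roll":0},
  {"grip":1,"slide":[0,0,0.004],"roll":0},
  {"grip":1,"slide":[0,0,0.0045],"roll":0},
  {"grip":1,"slide":[0,0,0.0045],"roll":0},
])

```text
time_s: 6.2
tcp_pos: [0.5011, 0.0305, 0.1023]
eef_rot: [180.0, 0.0, 176.4]
contact_force: [-1.9, 2.0, 5.1]
gripper_width: 0.0005
```

Run:
```python
from h import *
s=get_state();print(s["tcp_pos"],s["contact_force"])
p,d=capture("top");cv2.imwrite("pics/top2.png",p[:,:,::-1])
```

```text
[0.50106524 0.03054138 0.10229657] [-1.87498558  1.99635151  5.09394831]
```

View pics/top2.png

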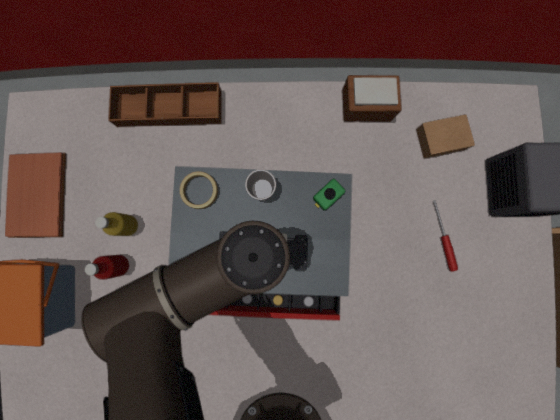

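The drawer is coming out: its red front is at about row 313. I'll hold the tile until it stops, then lift straight up.

Request:
apply_moves([
  {"grip":1,"slide":[0,0,0],"roll":0},
  {"grip":1,"slide":[0,0,0],"roll":0},
  {"grip":1,"slide":[0,0,0],"roll":0},
  {"grip":1,"slide":[0,0,0],"roll":0},
  {"grip":1,"slide":[0,0,0],"roll":0},
])

```text
time_s: 6.88
tcp_pos: [0.5011, 0.0306, 0.1023]
eef_rot: [180.0, 0.0, 176.4]
contact_force: [-1.5, 1.9, 4.9]
gripper_width: 0.0004
```

Request:
apply_moves([
  {"grip":1,"slide":[0,0,-0.004],"roll":0},
  {"grip":1,"slide":[0,0,-0.01],"roll":0},
  {"grip":1,"slide":[0,0,-0.03],"roll":0},
  {"grip":1,"slide":[0,0,-0.07],"roll":0},
  {"grip":1,"slide":[0,0,-0.12],"roll":0},
])

```text
time_s: 7.5
tcp_pos: [0.4995, 0.0297, 0.2224]
eef_rot: [-179.9, -0.2, 176.4]
contact_force: [0.7, 0.6, 0.3]
gripper_width: 0.0008
```

Request:
apply_moves([
  {"grip":1,"slide":[0,-0.04,0],"roll":0},
  {"grip":1,"slide":[0,-0.09,0],"roll":0},
  {"grip":1,"slide":[0,-0.14,0],"roll":0},
  {"grip":1,"slide":[0,-0.19,0],"roll":0},
  {"grip":1,"slide":[0,-0.24,0],"roll":0},
])

```text
time_s: 8.12
tcp_pos: [0.4847, -0.2108, 0.222]
eef_rot: [-180.0, -0.1, 176.4]
contact_force: [1.0, -0.2, 1.0]
gripper_width: 0.0004
```

Request:
apply_moves([
  {"grip":1,"slide":[0,-0.04,0],"roll":0},
  {"grip":1,"slide":[0,-0.08,0],"roll":0},
  {"grip":1,"slide":[0,-0.08,0],"roll":0},
  {"grip":1,"slide":[0,-0.08,0],"roll":0},
])

```text
time_s: 8.62
tcp_pos: [0.48, -0.2889, 0.2217]
eef_rot: [180.0, -0.1, 176.3]
contact_force: [0.8, -0.5, 0.2]
gripper_width: 0.0005
```

Run:
```python
from h import *
s=get_state();print(s["tcp_pos"],s["contact_force"],s["time_s"])
for c in("top","scene"):
    p,d=capture(c);cv2.imwrite(f"pics/{c}3.png",p[:,:,::-1])
    if c=="top":
        k=get_calibration(c);h,w=d.shape
        uv=np.stack(np.meshgrid(np.arange(w),np.arange(h)),-1).reshape(-1,1,2).astype(float)
        n=cv2.undistortPoints(uv,k["mtx"],k["distortion"]).reshape(-1,2)
        P=((np.c_[n,np.ones(len(n))]*d.reshape(-1,1)-k["t"])@k["R"]).reshape(h,w,3)
        np.save("P3.npy",P)
        for cc in(232,243,265,287): print("tile z",cc,np.median(P[240:256,cc-3:cc+4,2]).round(4))
        for cc in(220,260,300):
            col=P[280:330,cc]; m=(col[:,2]>.07)&(col[:,2]<.1); print("front x",cc,col[m][:,0].min().round(3),"till edge",col[col[:,2]>.105][:,0].min().round(3))
for n in("tape_roll","tape_measure","cup"):
    b=boxes_of(n,"top");print(n,[np.round(get_calibration("top")["R"].T@(np.array(q["position"])-get_calibration("top")["t"]),3).tolist() for q in b[:1]])
```

```text
[ 0.4799513  -0.28888492  0.22168973] [ 0.82410501 -0.4756242   0.22705766] 8.625
tile z 232 0.1067
tile z 243 0.1066
tile z 265 0.1071
tile z 287 0.1068
front x 220 0.331 till edge 0.404
front x 260 0.322 till edge 0.398
front x 300 0.318 till edge 0.393
tape_roll [[0.646, 0.187, 0.129]]
tape_measure [[0.642, -0.135, 0.146]]
cup [[0.651, 0.038, 0.141]]
```

View pics/top3.png

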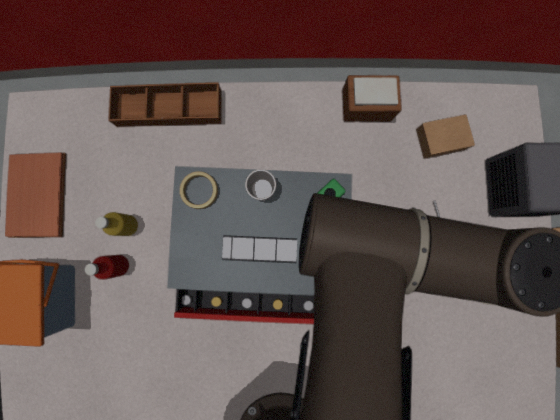

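The top picture shows the drawer fully out (front at about row 319) and all four tiles level. The tape measure is partly hidden by the arm, so I'll check it in the scene view.

View pics/scene3.png

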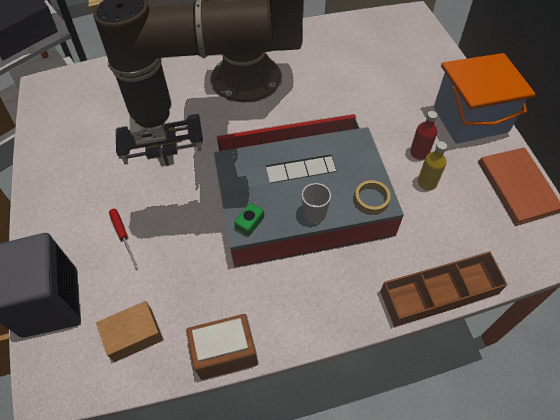

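The tape measure (249, 217), cup (316, 203), tape roll (373, 196), bottles and screwdriver are all where they started. The gripper is clear of everything.

```bash
python3 -c "
from plant import *
print(close_job())"
```

```text
the job is handed in; nothing more can be done
None
```

The till drawer is open and the job is handed in; the last robot clock reading before that was 8.6 s.

- **Finding the tile:** I felt along the row with the fingers shut. The first full tile, about 41 mm towards +y from the middle, was rigid: 18 N and no travel. The next one, about 12 mm towards −y, gave at about 2 N.
- **Opening the drawer:** I pushed that tile about 6 mm in with about 5 N and held it while the drawer came out. Then I lifted straight up and moved the arm off to the side.
- **Last checks:** By depth, the drawer front stands 73–76 mm out of the till edge against the nominal 70 mm, which is within camera error. All four tiles are level again, at 106.6–107.1 mm, and the residual force on the tool is about 1 N or less.
- **Loose things:** They all look unmoved in the scene picture.
- **One disagreement:** The network's position for the tape measure from the top camera shifted by 12 mm in x and 8 mm in y. The arm partly hid it there. In the scene picture it is in the same place as before.

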